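# Set up a front panel on the laser marker's work plate

### The arm

A 6-joint arm with a two-finger parallel gripper is mounted at the origin on the work surface. World frame = base frame: x ahead of the robot, y to its left, z up, the work surface at z = 0. Lengths are in m, angles in rad, forces in N, time in s.
With the tool pointing down it reaches from about 0.275 to 0.875 m from the base axis. Payload 12.5 kg.
Tool frame: the origin (TCP) lies at the very end of the fingers, on their centre line; the grasp point (between the pads) lies 19 mm behind it; z points along the fingers, y is the line along which they close (so a half turn about z gives the same grasp; the last joint's range is limited). The gripper opens to 85 mm and grips with 20 to 120 N. Pads are 22 mm wide; open, the fingers measure 114 mm over their backs; the gripper's body (76 mm by 85 mm) begins 54 mm behind the grasp point. The pads swing forward as they close: fully open they stand 13 mm farther back than shut.
Start: joints at [-1.353, 0.351, 1.652, -0, 1.139, -0.085], TCP at [0.164, -0.525, 0.231] pointing down, gripper open.
Joint ranges: [-2.75, 2.75], [-0.79, 2.1], [0.01, 2.65], [-1.57, 4.71], [0.07, 3.14], [-2.87, 2.87]. Speed limits (rad/s): [2.22, 2.22, 2.79, 3.14, 3.14, 3.14].

### API

Orientations are given as a 3x3 rotation matrix whose columns are the frame's x, y, z axes.
In Python, from bench import manip gives the robot as it stands. Calls block until the motion is done:
- manip.move_ptp(position, orientation): joint-space move of the TCP to a pose.
- manip.move_l(position, attitude=None, max_speed=0.15): straight line of the TCP; attitude=None keeps the orientation; max_speed is the mean speed in m/s.
- manip.move_j(angles): joint-space move.
- manip.set_gripper(opening, effort=None): opening from 0.0 (shut) to 1.0 (fully open); effort is the grip in N (None keeps the last); returns when the fingers have stopped.
- manip.dwell(seconds).
- manip.inverse_kinematics(position, orientation): joint angles nearest the present ones, or None.
- manip.grab_frame(name): name is "scene" or "top"; returns (picture, depth): 400x640x3 uint8, red, green, blue; 400x640 float32, m along the optical axis (not along the pixel's ray), 0 where there is no reading.
- manip.get_calibration(name): a dict with "camera_matrix" (3x3 intrinsics, pixels), "k1" (the pictures are not rectified: a ray, as slopes to the right and down, at radius r is drawn at 1 + k1 r^2 times it, then the intrinsics apply), "R" (3x3) and "t" (3): a world point X has camera coordinates R X + t. Camera axes: x right, y down, z forward; pixel columns grow to the right and rows downward; lengths in m; the calibration is good to about 2 mm. A picture is of the moment at which its call begins. get_calibration takes no time and is no camera call.
A pose or a line that the arm cannot do raises manip.Unreachable and nothing moves.
- manip.sign_off(): hands the job in; it is judged then, once.
Trained networks look in the newest picture that a camera, given by its name, has taken for a name from the list of things; names that differ only in an ending like _2 or _b are one class to them, and where a whole thing is asked for, a point or a joint stands for the part that bears it (a point fixed in the world has none). Each returns a list of dicts, best first, with "confidence" (0 to 1); they miss things now and then, are a little off and sometimes report something else, mostly with a low value. They report only what shows in the picture. A call takes as long as a camera call. They do not tell look-alikes from the thing itself.
- manip.look_for(camera, name): "at" ([x, y, z] in m, in world coordinates, good to about 4 mm: the middle of the surface that is visible of it).
Readings, each from a call of its own:
- manip.current_time(): time.
- manip.current_qpos(): joint angles.
- manip.current_joint_vel(): joint speeds.
- manip.current_joint_torque(): joint torques, N m.
- manip.current_ee_pos(): TCP position.
- manip.current_tcp_rot(): TCP orientation.
- manip.current_force(): force on the tool from outside, world axes, zero at the start.
- manip.current_ft_torque(): the same for the moment, N m.
- manip.current_grip_width(): opening from 0.0 (shut) to 1.0 (fully open).
- manip.current_grip_force(): force on a finger pad.
Only numpy, scipy, OpenCV 4.12 (cv2) and the standard library are available. Lean on these libraries where they do the work, as an engineer would, in place of code of your own. Each camera call takes 0.05 s, during which the arm holds its last target. There are 200 camera calls.

### The job

Set up the black front panel for laser marking. Lay the two matching blue risers on the work plate, one along each of the two black lines either side of the red centre mark, and lay the panel across both of them with its middle over the red mark, running the long way of the plate; its end is caught under the blue bin, so draw it out flat without tipping or shifting the bin. Then stand a hold-down weight on the panel over each riser, the low dark one at the end next to the grey fume nozzle so that it does not block the draught and the tall brass one at the other end; the odd orange riser stays where it is.

Things in the scene. Friction and masses are not known exactly. Their poses are not given: they have to be found in the camera images.
- work_plate: Fixed aluminium work plate of the laser marker, 170 (its x) x 290 (its y) x 12 mm thick, with a grid of small dark holes. Origin: centre of its underside, on the bench; its top face is 12 mm above. On top, at the centre, a red cross mark 50 mm wide; two black engraved lines, 150 mm long, run along its x at y = +45 and y = -45 mm. At one end (y = +125 or -125 mm, it varies) stands the fume nozzle, at the opposite end a low bare steel stop bar, 150 x 18 x 14 mm high.
- fume_nozzle: Fixed grey suction bar with a black slot in each side, 150 (x) x 30 (y) x 34 mm high, on top of one end of the work plate, parallel to the plate's x, 125 mm from its centre; a short black hose leaves its far (+x) end and goes down into the bench. Origin: centre of its underside. It tells which end of the plate is the nozzle end.
- riser_a: Loose blue anodised bar, 90 (its x) x 16 (its y) x 20 mm high, 80 g, with two small dark holes on top; one of a matching pair, interchangeable with riser_b. Origin: centre of its underside.
- riser_b: Loose blue anodised bar, the same as riser_a: 90 (its x) x 16 (its y) x 20 mm high, 80 g. Origin: centre of its underside.
- riser_orange: Loose orange bar, 90 (its x) x 16 (its y) x 32 mm high, too high for this job; not to be moved. Origin: centre of its underside.
- panel: Loose black front panel, a flat plate 150 (its x) x 56 (its y) x 6 mm thick, 140 g, with three holes in a row in the middle and a screw hole in each corner. Origin: centre of its underside. It lies flat on the bench; the last 25 to 35 mm of its +x end lies under the front of the blue bin, touching it, and the rest sticks out in the panel's -x direction, roughly towards the robot. Drawn about 50 mm along its own -x it is free.
- bin: Blue open bin of metal fixings, 150 (its x) x 105 (its y; the rims 115) x 55 mm high, 0.6 kg, loose, most of its weight at its +x half. It stands level on a fixed grey rubber mat, 150 x 140 x 6 mm thick (as thick as the panel), and overhangs the mat by 35 mm at its -x front, where the panel's end is underneath. It stays standing on the mat when the panel is gone. Origin: centre of its underside, 6 mm above the bench.
- weight_tall: Loose brass hold-down weight, upright, 550 g: a round body 40 mm across and 50 mm high, a neck 16 mm across, and a knob 22 mm across from 60 to 72 mm above its underside (total height 72 mm). Origin: centre of its underside.
- weight_low: Loose dark steel hold-down weight, upright, 300 g: a round foot 44 mm across and 20 mm high with a stem 20 mm across on top, up to 42 mm above its underside. Origin: centre of its underside.
Mind the look-alikes: they are no part of the job. Several things look just like the weight_low: the one meant starts farthest to the robot's left. What is shaped like the panel but green is not meant.

How it is judged:
By the outcome, as a careful person would: the job done as asked, in the order asked, and still so for the second after the job is handed in, with the robot touching nothing.
It also fails if it takes over 122 s, if anything falls off the work surface, if the arm or the gripper's body presses on something with over 40 N, if the wrist force passes 120 N, or if a joint passes its speed limit or range.

## Working session

There is one attempt and no reset: what is moved stays moved. The work goes in short steps, each a Python script; the robot and the scene stay as the last script left them, time stands still between calls to the robot, and variables do not carry over. Pictures are saved under pics/ and viewed, at most 14 in all, crops included, and the job is handed in when it is done.

```bash
mkdir -p pics; ls; cat > h.py <<'E'
from bench import manip
import numpy as np, cv2
def cloud(name):
    img,d=manip.grab_frame(name); c=manip.get_calibration(name)
    K=np.array(c["camera_matrix"],float);k1=c["k1"];R=np.array(c["R"]);t=np.array(c["t"])
    h,w=d.shape; u,v=np.meshgrid(np.arange(w),np.arange(h))
    p=cv2.undistortPoints(np.stack([u,v],-1).reshape(-1,1,2).astype(np.float64),K,np.array([k1,0,0,0.])).reshape(h,w,2)
    X=np.concatenate([p*d[...,None],d[...,None]],-1)
    W=(X-t)@R; W[d==0]=np.nan
    return img,W
def save(img,f,s=1): cv2.imwrite(f,cv2.resize(img[...,::-1],None,fx=s,fy=s))
def Rd(a): # tool down, tool y (closing line) at world angle a
    y=np.array([np.cos(a),np.sin(a),0]);z=np.array([0,0,-1.]);x=np.cross(y,z)
    return np.stack([x,y,z],1)
E
python3 - <<'E'
from h import *
for n in ("scene","top"):
    img,W=cloud(n); save(img,f"pics/{n}0.png",1.25); np.savez(f"{n}0.npz",img=img,W=W)
    c=manip.get_calibration(n);print(n,-np.array(c["R"]).T@np.array(c["t"]))
    for k in ["work_plate","fume_nozzle","riser_a","riser_orange","panel","bin","weight_tall","weight_low"]:
        print(k,[(np.round(o["at"],3).tolist(),round(o["confidence"],2)) for o in manip.look_for(n,k)])
E
```

```text
pics
scene [1.07032683 0.14860218 1.07350543]
work_plate [([0.548, -0.003, 0.014], 0.8)]
fume_nozzle [([0.596, 0.122, 0.039], 0.85)]
riser_a [([0.524, -0.265, 0.018], 0.68), ([0.398, -0.253, 0.019], 0.47)]
riser_orange [([0.46, -0.354, 0.029], 0.86)]
panel [([0.245, 0.398, 0.002], 0.77), ([0.501, 0.326, 0.007], 0.6), ([0.598, 0.12, 0.039], 0.31)]
bin [([0.646, 0.382, 0.036], 0.98)]
weight_tall [([0.662, -0.254, 0.044], 0.84)]
weight_low [([0.606, -0.36, 0.019], 0.64), ([0.605, -0.438, 0.021], 0.63)]
top [ 0.37080021 -0.01031352  1.71228077]
work_plate [([0.534, -0.002, 0.014], 0.79)]
fume_nozzle [([0.573, 0.123, 0.048], 0.71)]
riser_a [([0.391, -0.25, 0.017], 0.69), ([0.516, -0.268, 0.026], 0.61)]
riser_orange [([0.453, -0.36, 0.033], 0.62)]
panel [([0.247, 0.4, 0.003], 0.95), ([0.518, 0.334, 0.005], 0.6), ([0.591, -0.363, 0.017], 0.42)]
bin [([0.641, 0.375, 0.032], 0.93)]
weight_tall []
weight_low [([0.591, -0.365, 0.019], 0.71), ([0.591, -0.436, 0.025], 0.59), ([0.536, -0.004, 0.012], 0.3)]
```

View pics/scene0.png

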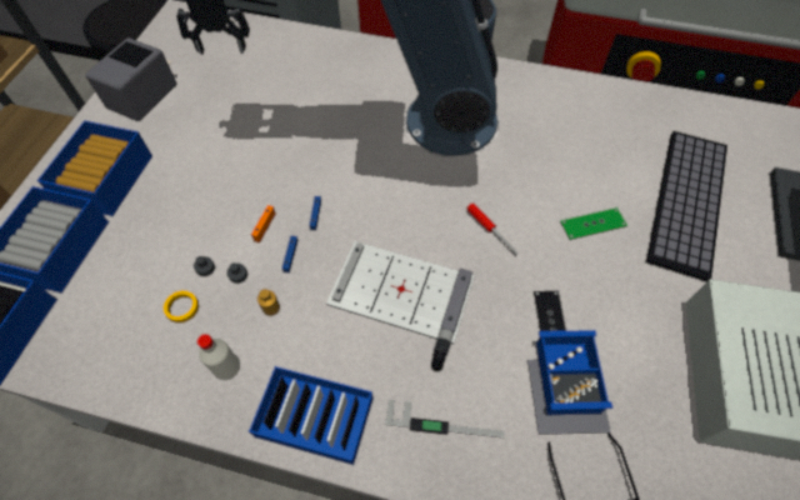

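View pics/top0.png

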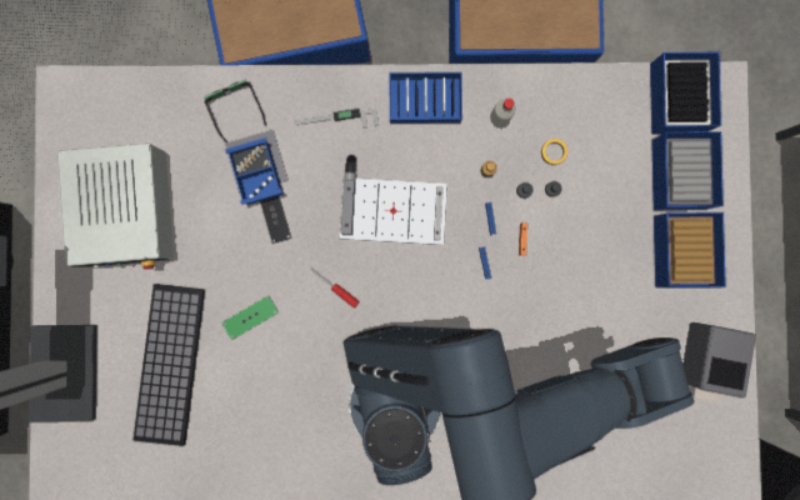

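The scene picture (800 px wide) shows:
- **Low weights:** at (204,265) and (237,272); in the top picture they are at (553,188) and (525,190).
- **Panels:** the black one is at (549,310), under the bin. The green look-alike is at (593,223).
- **Blue risers:** at (315,212) and (290,254); the orange one is at (263,223).
- **Brass weight:** at (267,301). The risers could be confused with the orange bar or the bars in the blue trays.

The nozzle is at the +y end. I pick the low weight at y≈-0.36, since it is farthest to the robot's left, and the black panel. Next I measure and check a close crop.

```bash
cat >> h.py <<'E'
def onplane(name,uv,z):
    c=manip.get_calibration(name);K=np.array(c["camera_matrix"],float);R=np.array(c["R"]);t=np.array(c["t"])
    p=cv2.undistortPoints(np.asarray(uv,float).reshape(-1,1,2),K,np.array([c["k1"],0,0,0.])).reshape(-1,2)
    C=-R.T@t; D=np.c_[p,np.ones(len(p))]@R
    return (C+D*((z-C[2])/D[:,2])[:,None])[:,:2]
def masks(img):
    hsv=cv2.cvtColor(img,cv2.COLOR_RGB2HSV).astype(int);H,S,V=hsv[...,0],hsv[...,1],hsv[...,2]
    return dict(blue=(H>100)&(H<125)&(S>110),orange=(H>4)&(H<14)&(S>150),red=((H<8)|(H>172))&(S>100),dark=(V<75)&(S<110),brass=(H>10)&(H<26)&(S>90),white=(V>190)&(S<20))
def rect(name,img,W,col,c,r,z,show=True):
    m=masks(img)[col]&(np.hypot(W[...,0]-c[0],W[...,1]-c[1])<r)
    n,l,st,ce=cv2.connectedComponentsWithStats(m.astype(np.uint8))
    if n<2: return None
    i=1+np.argmax(st[1:,4]); v,u=np.where(l==i)
    P=onplane(name,np.c_[u,v],z)
    (cx,cy),(a,b),ang=cv2.minAreaRect((P*1000).astype(np.float32))
    if a<b: a,b,ang=b,a,ang+90
    ang=(ang+90)%180-90
    print(name,col,"c",np.round([cx,cy],1),"size",round(a),round(b),"ang",round(ang,1),"n",len(u),"mean",np.round(P.mean(0)*1000,1),"z90",np.round(np.nanpercentile(W[l==i][:,2],[10,50,90])*1000,0))
    return P
E
python3 - <<'E'
from h import *
for n in ("scene","top"):
    f=np.load(n+"0.npz");img,W=f["img"],f["W"]
    for col,c,r,z in [("blue",(.52,-.266),.06,.02),("blue",(.395,-.25),.06,.02),("orange",(.457,-.357),.07,.032),("dark",(.51,.328),.1,.006),("red",(.54,0),.06,.012),("brass",(.655,-.254),.05,.06),("dark",(.6,-.362),.033,.02),("dark",(.6,-.437),.033,.02),("white",(.54,0),.17,.012),("blue",(.645,.38),.13,.061)]:
        try: rect(n,img,W,col,c,r,z)
        except Exception as e: print(n,col,c,e)
f=np.load("scene0.npz");a=f["img"][150:270,120:260];b=f["img"][200:350,400:520]
a=cv2.resize(a,(440,400));b=cv2.resize(b,(340,400));save(np.hstack([a,b]),"pics/crop1.png")
E
```

```text
scene blue c [ 518.8 -266.4] size 91 15 ang 7.9 n 138 mean [ 519.5 -266.3] z90 [16. 20. 22.]
scene blue c [ 396.8 -249. ] size 88 14 ang 11.0 n 115 mean [ 397.4 -248.8] z90 [15. 19. 22.]
scene orange c [ 479.2 -343. ] size 69 15 ang -10.2 n 46 mean [ 482.1 -343.3] z90 [ 8. 14. 22.]
scene dark c [503.5 325.5] size 91 53 ang 16.6 n 562 mean [504.8 326. ] z90 [4. 7. 9.]
scene red c [539.1   1.7] size 14 12 ang -75.2 n 23 mean [538.4   1.8] z90 [ 9. 12. 13.]
scene brass c [ 661.6 -251.2] size 63 37 ang 51.3 n 254 mean [ 662.6 -251.6] z90 [20. 51. 72.]
scene dark c [ 598.1 -359.5] size 41 41 ang 14.8 n 165 mean [ 598.4 -360.1] z90 [13. 21. 41.]
scene dark c [ 599.4 -440.4] size 52 37 ang 47.1 n 175 mean [ 600.6 -439.4] z90 [12. 21. 40.]
scene white c [535.5 -17.7] size 252 169 ang 86.4 n 3568 mean [541.9  -5.7] z90 [ 9. 12. 15.]
scene blue c [648.3 375.3] size 170 123 ang 15.7 n 2246 mean [644.5 370.6] z90 [ 9. 36. 62.]
top blue c [ 512.4 -269.8] size 82 12 ang 7.4 n 83 mean [ 513.  -269.6] z90 [15. 19. 25.]
top blue c [ 389.3 -252.4] size 84 12 ang 11.3 n 79 mean [ 389.7 -252.2] z90 [15. 19. 27.]
top orange c [ 453.9 -355.9] size 83 14 ang -0.9 n 93 mean [ 454.3 -356. ] z90 [25. 32. 38.]
top dark c [516.1 327.9] size 121 58 ang 17.1 n 448 mean [516.5 328.6] z90 [-0.  6. 12.]
top red c [ 5.369e+02 -1.000e-01] size 12 10 ang 44.5 n 14 mean [536.6   0. ] z90 [ 6. 14. 17.]
top brass c [ 644.2 -259. ] size 41 34 ang -45.5 n 109 mean [ 644.5 -260.3] z90 [43. 54. 73.]
top dark c [ 590.3 -368.7] size 26 21 ang 67.6 n 32 mean [ 589.1 -368.3] z90 [17. 28. 43.]
top dark c [ 590.1 -443. ] size 36 30 ang -54.1 n 56 mean [ 589.6 -443. ] z90 [16. 24. 43.]
top white c [537.3   0.6] size 291 172 ang 86.2 n 3102 mean [535.8 -11. ] z90 [ 6. 12. 17.]
top blue c [639.6 374.1] size 162 112 ang 16.2 n 904 mean [625.7 368.3] z90 [ 6. 33. 63.]
```

View pics/crop1.png

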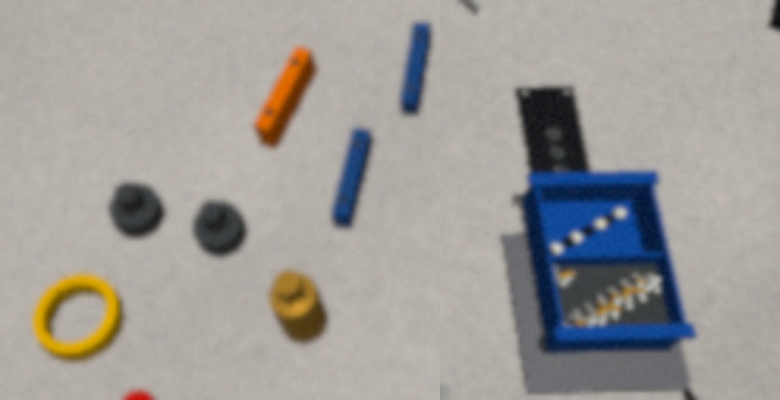

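The crop confirms the choices: low weight at (218,228) in the crop, the black panel under the bin, two blue risers, and the brass weight at (297,305). Now I pick riser 1 and place it on the line at plate y = -45, then look.

```bash
cat >> h.py <<'E'
PC=np.array([.5377,.0008]); PA=np.radians(-3.8)
ux=np.array([np.cos(PA),np.sin(PA)]);uy=np.array([-ux[1],ux[0]])
def plate(x,y): return PC+x*ux+y*uy
def go(x,y,z,a):
    q0=np.array(manip.current_qpos());best=None
    for k in (0,np.pi):
        q=manip.inverse_kinematics([x,y,z],Rd(a+k))
        if q is not None:
            c=np.abs(np.array(q)-q0).max()
            if best is None or c<best[0]: best=(c,a+k)
    manip.move_ptp([x,y,z],Rd(best[1])); return best[1]
def lin(x,y,z,v=.2): manip.move_l([x,y,z],max_speed=v)
def stat(s=""): print(s,"t",round(manip.current_time(),1),"w",round(manip.current_grip_width(),3),"gf",np.round(manip.current_grip_force(),1),"F",np.round(manip.current_force(),1),"p",np.round(manip.current_ee_pos(),4))
def riser(c,ang,tgt):
    a=np.radians(ang+90)
    manip.set_gripper(.45,40)
    go(c[0],c[1],.09,a); lin(c[0],c[1],.004); manip.set_gripper(0,40); stat("grip")
    lin(c[0],c[1],.1)
    go(tgt[0],tgt[1],.1,PA+np.pi/2); lin(tgt[0],tgt[1],.0175,.12); stat("down")
    manip.set_gripper(.4); lin(tgt[0],tgt[1],.1); stat("rel")
E
python3 - <<'E'
from h import *
riser((.514,-.269),7.6,plate(0,-.045))
manip.move_ptp([.42,-.2,.15],Rd(PA+np.pi/2))
for n in ("scene","top"):
    img,W=cloud(n); np.savez(n+"1.npz",img=img,W=W)
    rect(n,img,W,"blue",plate(0,-.045),.06,.032); rect(n,img,W,"red",PC,.05,.012)
    rect(n,img,W,"blue",(.395,-.25),.06,.02)
f=np.load("scene1.npz");save(f["img"][170:290,240:400],"pics/p1.png",4)
E
```

```text
grip t 4.0 w 0.175 gf 40.1 F [-1.7  0.1  6.9] p [ 0.5149 -0.2697  0.0056]
down t 6.4 w 0.174 gf 40.2 F [ 0.3 -0.4 -0.9] p [ 0.5348 -0.0446  0.0173]
rel t 7.3 w 0.403 gf 0.0 F [ 0.4 -0.4 -1.2] p [ 0.5343 -0.044   0.0994]
scene blue c [539.1 -42.7] size 91 14 ang -3.3 n 138 mean [540.9 -42.7] z90 [29. 32. 34.]
scene red c [539.1   1.7] size 14 12 ang -75.2 n 23 mean [538.4   1.8] z90 [ 9. 12. 14.]
scene blue c [ 398.3 -248.5] size 91 14 ang 11.2 n 111 mean [ 399.6 -247.9] z90 [16. 20. 22.]
top blue c [532.1 -45.8] size 83 10 ang -0.5 n 70 mean [532.2 -45.7] z90 [28. 32. 37.]
top red c [ 5.369e+02 -1.000e-01] size 12 10 ang 44.5 n 14 mean [536.6   0. ] z90 [10. 14. 19.]
```

View pics/p1.png

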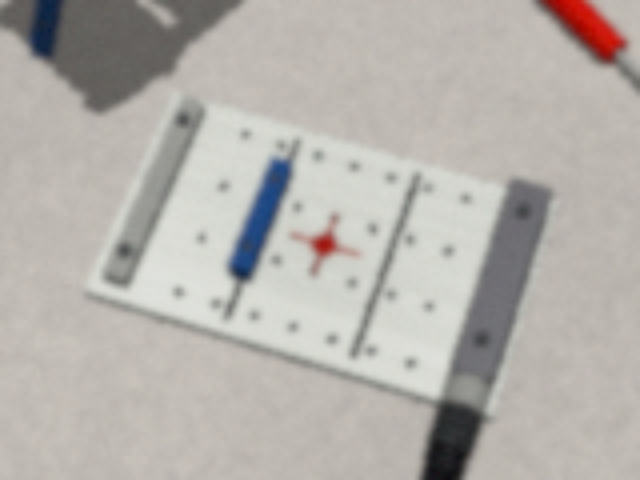

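The riser sits along the left line at (262,218), covering it, with line showing at both ends. Now the second riser.

```bash
sed -i 's/lin(c\[0\],c\[1\],.004)/lin(c[0],c[1],.007)/;s/\.0175,.12/.0205,.12/' h.py
python3 - <<'E'
from h import *
riser((.391,-.252),11.1,plate(0,.045))
go(*plate(-.15,.1),.2,PA+np.pi/2)
for n in ("scene","top"):
    img,W=cloud(n); np.savez(n+"2.npz",img=img,W=W)
    rect(n,img,W,"blue",plate(0,.045),.06,.032); rect(n,img,W,"blue",plate(0,-.045),.06,.032);rect(n,img,W,"dark",(.51,.328),.1,.006)
    m=masks(img)["dark"]&(np.hypot(W[...,0]-.52,W[...,1]-.33)<.11)
    v,u=np.where(m);P=onplane(n,np.c_[u,v],.006);a=np.radians(17);s=P@[np.cos(a),np.sin(a)];w=P@[-np.sin(a),np.cos(a)]
    print("s pct",np.round(np.percentile(s,[0,.5,2,98,100])*1e3,1),"w",np.round(np.percentile(w,[.5,2,98,99.5])*1e3,1))
    if n=="scene": save(img[170:310,240:500],"pics/p2.png",3)
E
```

```text
grip t 11.9 w 0.175 gf 40.0 F [0.1 1.6 8.1] p [ 0.3919 -0.2525  0.0086]
down t 14.6 w 0.17 gf 40.0 F [-0.2  0.4 -1.4] p [0.5408 0.0453 0.0204]
rel t 15.4 w 0.403 gf 0.0 F [-0.6  0.4 -1.1] p [0.5403 0.0457 0.0994]
scene blue c [543.   46.3] size 91 14 ang -3.8 n 135 mean [544.4  46.4] z90 [29. 32. 35.]
scene blue c [539.1 -43. ] size 91 14 ang -3.7 n 140 mean [540.7 -42.9] z90 [29. 32. 34.]
scene dark c [503.5 325.5] size 90 53 ang 16.2 n 569 mean [505.1 326. ] z90 [4. 6. 9.]
s pct [531.4 531.7 534.4 621.8 696.1] w [124.2 138.1 189.5 190.5]
top blue c [537.9  43.4] size 86 13 ang -3.4 n 83 mean [536.9  43.2] z90 [26. 31. 36.]
top blue c [532.1 -45.8] size 83 10 ang -0.5 n 69 mean [531.8 -45.6] z90 [26. 32. 37.]
top dark c [514.9 330.4] size 123 62 ang 16.1 n 473 mean [516.7 328.5] z90 [-0.  6. 11.]
s pct [527.1 528.4 531.2 651.  698.2] w [122.8 137.4 188.5 202.8]
```

View pics/p2.png

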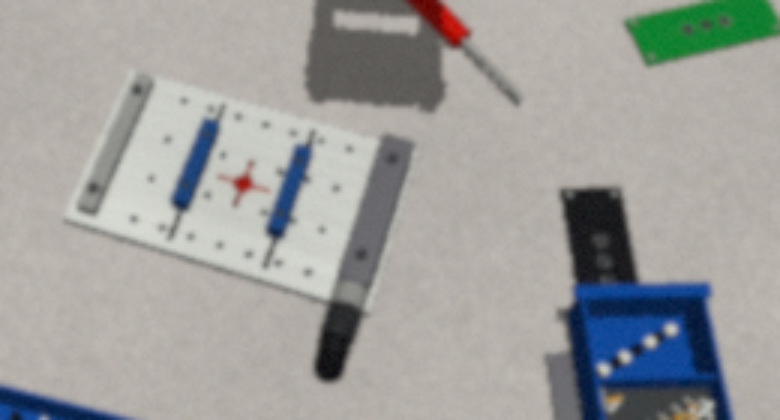

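Both risers lie on their lines, at (195,165) and (290,190), with the red mark between them at (243,184). The panel is visible from (590,190) to the bin edge at about y=285. Next comes a guarded descent astride the panel, grip its edges, and draw it out.

```bash
cat > panel.py <<'E'
from h import *
A=np.radians(16.5); d=np.array([np.cos(A),np.sin(A)])
c=np.array([.5306,.3337]); g=c-.010*d
manip.set_gripper(.76,50)
go(g[0],g[1],.10,A+np.pi/2); lin(*g,.012); manip.dwell(.2); f0=manip.current_force()[2]
z=.012; hit=False
while z>-.012:
    z-=.0015; lin(*g,z,.03); 
    if manip.current_force()[2]-f0>4: hit=True;break
stat(f"touch {hit} cmd {z:.4f} f0 {f0:.1f}")
if hit:
    z=manip.current_ee_pos()[2]+.0025
    lin(*g,z,.05); manip.set_gripper(0,60); stat("grip")
    np.save("gz.npy",[z])
    for n in ("scene",):
        img,W=cloud(n); rect(n,img,W,"blue",(.645,.38),.13,.061); save(img[180:340,380:540],"pics/p3.png",3)
E
python3 panel.py
```

```text
touch True cmd -0.0075 f0 -0.1 t 21.8 w 0.759 gf 7.4 F [-5.8 -2.5 15. ] p [ 0.5211  0.3309 -0.0063]
grip t 22.3 w 0.629 gf 63.1 F [-3.4 -1.7  8.7] p [ 0.5211  0.3309 -0.0034]
scene blue c [647.  375.1] size 173 123 ang 15.6 n 2246 mean [644.  370.4] z90 [ 9. 36. 62.]
```

View pics/p3.png

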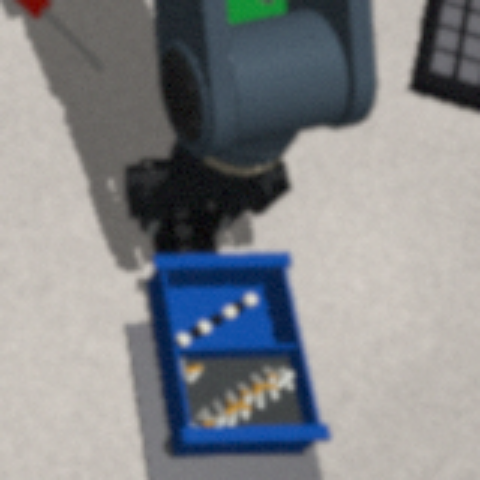

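The gripper at (190,215) holds the panel, and the reading of 0.629 has the same ratio to true width as on the risers. The bin hasn't moved. Now I draw it out flat, lift and lay it across the risers.

```bash
python3 - <<'E'
from h import *
A=np.radians(16.5); d=np.array([np.cos(A),np.sin(A)])
p=manip.current_ee_pos(); z=p[2]; g=np.array(p[:2])
lin(*(g-.065*d),z,.06); stat("drawn")
lin(*(g-.065*d),z+.1,.12); stat("up")
img,W=cloud("scene"); rect("scene",img,W,"blue",(.645,.38),.13,.061)
b=PA+np.pi/2; e=np.array([np.cos(b),np.sin(b)])
t=PC-.010*e
# keep panel +x -> plate +y : tool turned by b-A from now
R0=np.array(manip.current_tcp_rot()); a0=np.arctan2(R0[1,1],R0[0,1])
manip.move_ptp([*t,z+.1],Rd(a0+b-A)); stat("over")
save(manip.grab_frame("scene")[0][150:330,220:500],"pics/p4.png",2.8)
E
```

```text
drawn t 23.6 w 0.628 gf 63.2 F [0.4 0.8 7.5] p [ 0.4583  0.3123 -0.0034]
up t 24.6 w 0.632 gf 63.2 F [-0.1 -0.2 -0.8] p [0.4583 0.3121 0.0958]
scene blue c [650.9 376. ] size 165 124 ang 15.6 n 2208 mean [645.5 371.3] z90 [ 9. 37. 62.]Traceback (most recent call last):
  File "<stdin>", line 11, in <module>
bench.Unreachable: the arm cannot take that pose within its joint ranges
```

```bash
python3 - <<'E'
from h import *
A=np.radians(16.5); b=PA-np.pi/2; e=np.array([np.cos(b),np.sin(b)])
z=manip.current_ee_pos()[2]; t=PC-.010*e
R0=np.array(manip.current_tcp_rot()); a0=np.arctan2(R0[1,1],R0[0,1])
manip.move_ptp([*t,z],Rd(a0+b-A)); stat("over")
img,W=cloud("scene");save(img[150:330,220:500],"pics/p4.png",2.8); rect("scene",img,W,"blue",(.645,.38),.13,.061)
E
```

```text
over t 25.9 w 0.633 gf 63.2 F [ 0.1 -0.1 -1.5] p [0.5382 0.0114 0.0955]
scene blue c [650.9 376.2] size 165 123 ang 15.6 n 2202 mean [645.5 371.3] z90 [ 9. 36. 62.]
```

View pics/p4.png

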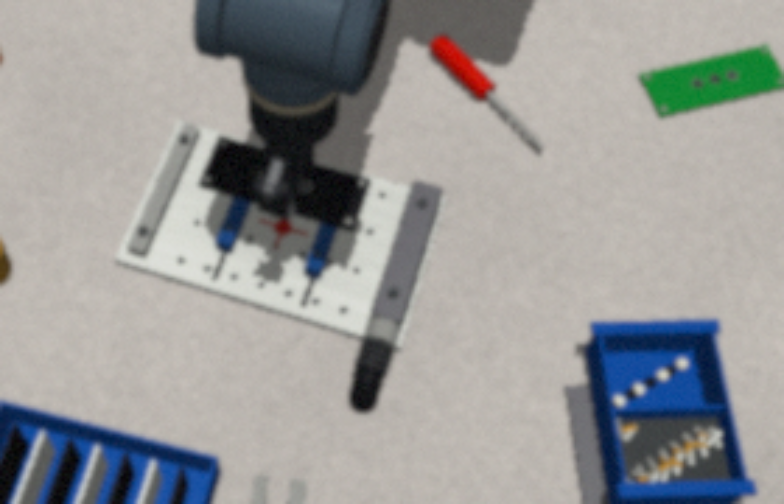

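The panel is held level above the plate with its middle at about (285,185), and the bin stands as before. Lower, release, retreat and measure.

```bash
python3 - <<'E'
from h import *
p=manip.current_ee_pos(); b=PA-np.pi/2; t=PC-.010*np.array([np.cos(b),np.sin(b)])
lin(*t,.036,.12); lin(*t,.0288,.03); stat("down")
manip.set_gripper(.76); stat("open"); lin(*t,.12,.15)
manip.move_ptp([.40,-.20,.2],np.array(manip.current_tcp_rot()))
for n in ("scene","top"):
    img,W=cloud(n); np.savez(n+"3.npz",img=img,W=W)
    rect(n,img,W,"dark",PC,.088,.038)
    if n=="scene": save(img[160:300,240:420],"pics/p5.png",4)
    for k,c,h0 in (("tall",(.655,-.256),.064),("low",(.597,-.363),.034),("low2",(.597,-.44),.034)):
        m=(np.hypot(W[...,0]-c[0],W[...,1]-c[1])<.035)&(W[...,2]>h0); Q=W[m]; print(k,m.sum(),np.round(np.median(Q,0)*1e3,1))
        m=(np.hypot(W[...,0]-c[0],W[...,1]-c[1])<.06)&(W[...,2]>.012);v,u=np.where(m);(x,y),r=cv2.minEnclosingCircle((W[m][:,:2]*1e3).astype(np.float32));print("  circ",round(x,1),round(y,1),round(r,1))
stat()
E
```

```text
down t 27.0 w 0.625 gf 63.2 F [ 0.5 -0.6 -1.3] p [0.5384 0.0108 0.0289]
open t 27.2 w 0.761 gf 0.0 F [-0.1 -0.4 -1.3] p [0.5385 0.0108 0.0289]
scene dark c [541.3   2.9] size 147 59 ang 85.1 n 922 mean [541.5   5. ] z90 [35. 38. 41.]
tall 64 [ 653.  -262.5   71.3]
  circ 653.2 -262.0 20.7
low 45 [ 596.3 -363.7   41.1]
  circ 598.6 -383.0 39.9
low2 46 [ 599.4 -443.    41.5]
  circ 601.5 -423.0 41.6
top dark c [535.5   1.9] size 141 55 ang 85.3 n 530 mean [535.8   1.5] z90 [32. 38. 43.]
tall 35 [ 647.7 -263.7   72.3]
  circ 650.8 -263.1 38.9
low 27 [ 590.5 -366.9   40.8]
  circ 602.2 -366.1 33.6
low2 29 [ 592.7 -445.9   40.9]
  circ 602.6 -425.2 47.4
 t 29.1 w 0.757 gf 0.0 F [-0.2  0.3 -0.6] p [ 0.4005 -0.1992  0.1995]
```

View pics/p5.png

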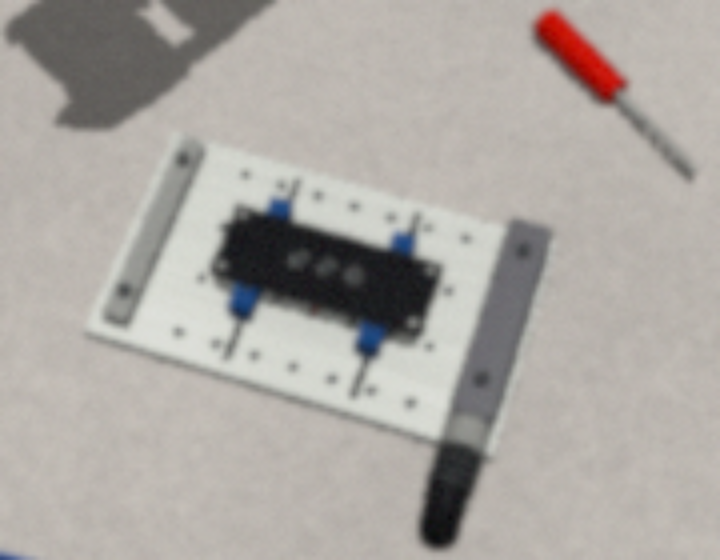

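The panel lies across both risers, with its middle holes at (325,265) and about 1–2 mm from the mark. A trace of red shows at (315,308). Now the low weight, then the tall one.

```bash
cat > w.py <<'E'
from h import *
def weight(c,zt,op,tgt):
    manip.set_gripper(op,60)
    go(*c,.16,0); lin(*c,zt,.15); manip.set_gripper(0,60); z0=manip.current_ee_pos()[2]; stat("grip")
    if manip.current_grip_width()<.12: print("MISS"); return
    lin(*c,.2,.15); stat("lift"); go(*tgt,.2,PA)
    h=z0+.038; lin(*tgt,h+.005,.15); manip.dwell(.2); f0=manip.current_force()[2]
    for k in range(8):
        lin(*tgt,h+.004-.001*k,.03)
        if manip.current_force()[2]-f0>2: break
    stat(f"down {k}"); manip.set_gripper(op); manip.dwell(.2); lin(*tgt,.2,.15)
E
python3 - <<'E'
from w import *
weight((.594,-.366),.0235,.6,plate(0,.045))
manip.move_ptp([.42,-.2,.2],np.array(manip.current_tcp_rot()))
img,W=cloud("scene");save(img[160:300,170:420],"pics/p6.png",3); stat()
for n in("scene","top"):
    img,W=cloud(n)
    for c,h in ((plate(0,.045),.072),((.65,-.263),.064)):
        m=(np.hypot(W[...,0]-c[0],W[...,1]-c[1])<.035)&(W[...,2]>h); print(n,m.sum(),np.round(np.median(W[m],0)*1e3,1))
    rect(n,img,W,"dark",PC,.088,.038)
print(plate(0,.045))
E
```

```text
grip t 31.9 w 0.205 gf 58.8 F [-2.3  0.3  5.7] p [ 0.5943 -0.3663  0.0246]
lift t 33.2 w 0.205 gf 58.7 F [ 0.8 -0.6 -2.3] p [ 0.5936 -0.3658  0.1988]
down 5 t 37.5 w 0.209 gf 60.2 F [-4.5  0.2  9.4] p [0.5408 0.0457 0.0625]
 t 40.3 w 0.6 gf 0.0 F [ 0.1 -0.5  0.4] p [ 0.4206 -0.1993  0.1999]
scene 52 [544.9  46.4  79.6]
scene 61 [ 652.7 -262.9   71.3]
scene dark c [541.6   3.6] size 146 61 ang 86.3 n 924 mean [541.7   4.8] z90 [36. 39. 59.]
top 27 [538.3  43.7  80.5]
top 35 [ 647.4 -263.8   73. ]
top dark c [537.1   1.8] size 140 53 ang 85.7 n 438 mean [534.6  -7.9] z90 [33. 38. 45.]
[0.54068233 0.04570107]
```

View pics/p6.png

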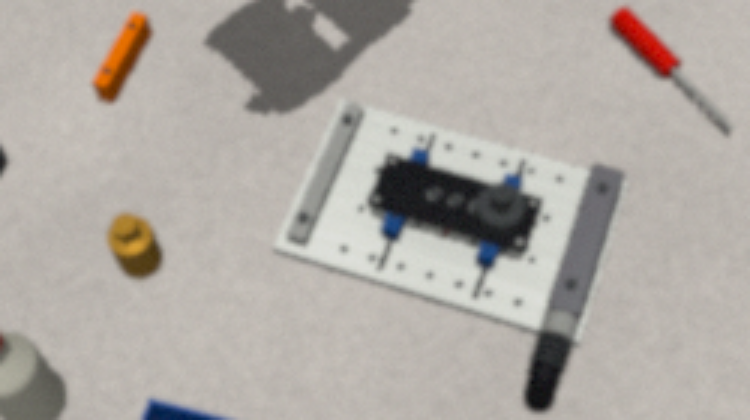

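The low weight stands upright over the nozzle-side riser at (500,207). The brass weight waits at (133,245).

```bash
python3 - <<'E'
from w import *
weight((.6505,-.2635),.055,.6,plate(0,-.045))
manip.move_ptp([.38,-.25,.25],np.array(manip.current_tcp_rot())); manip.dwell(.5)
img,W=cloud("scene");save(img[130:340,170:500],"pics/p7.png",2.4); stat()
for n in("scene","top"):
    img,W=cloud(n)
    for c,h in ((plate(0,.045),.072),(plate(0,-.045),.1)):
        m=(np.hypot(W[...,0]-c[0],W[...,1]-c[1])<.035)&(W[...,2]>h); print(n,m.sum(),np.round(np.median(W[m],0)*1e3,1))
    rect(n,img,W,"blue",(.645,.38),.13,.061); rect(n,img,W,"orange",(.457,-.357),.07,.032)
print(plate(0,-.045))
E
```

```text
grip t 42.8 w 0.225 gf 58.5 F [-1.8  0.6  5.1] p [ 0.6509 -0.2638  0.0562]
lift t 43.9 w 0.225 gf 58.9 F [ 0.2  0.7 -5.4] p [ 0.65   -0.2633  0.1986]
down 4 t 47.2 w 0.222 gf 59.0 F [-0.7 -0.3 -3.9] p [ 0.5348 -0.0441  0.0943]
 t 50.2 w 0.6 gf 0.0 F [ 0.1 -1.  -0.1] p [ 0.3801 -0.2499  0.25  ]
scene 47 [544.2  45.6  79.8]
scene 58 [538.5 -43.4 109.9]
scene blue c [651. 376.] size 165 124 ang 15.6 n 2217 mean [645.6 371.2] z90 [ 9. 37. 62.]
scene orange c [ 463.9 -353.9] size 98 25 ang 2.5 n 62 mean [ 468.8 -354.8] z90 [14. 30. 33.]
top 25 [538.5  43.6  80.1]
top 36 [531.1 -45.8 109.9]
top blue c [641.1 374.4] size 159 113 ang 16.3 n 896 mean [626.7 368.7] z90 [ 6. 34. 63.]
top orange c [ 476.2 -358. ] size 38 10 ang -0.9 n 38 mean [ 476.6 -358. ] z90 [28. 32. 37.]
[ 0.53471767 -0.04410107]
```

View pics/p7.png

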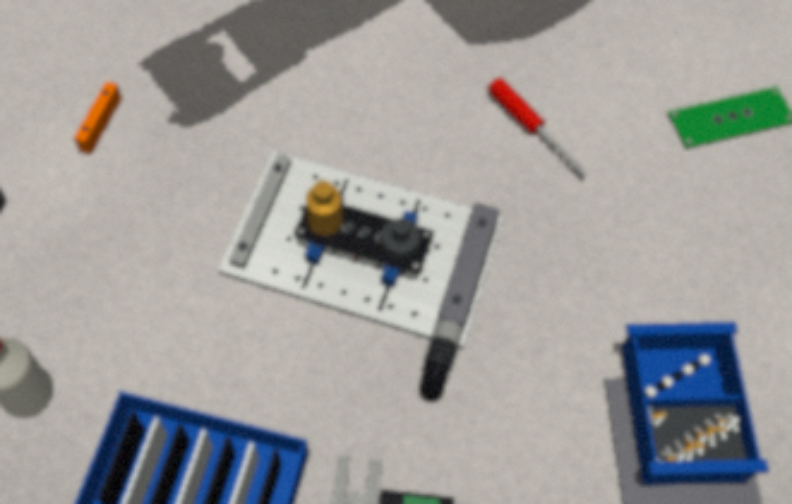

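Everything is in place: brass weight at (324,210), low weight at (402,238), bin standing level at (690,400). The orange riser at (98,117) is untouched.

```bash
python3 -c "
from bench import manip
print(manip.sign_off())"
```

```text
the job is handed in; nothing more can be done
None
```

The job is done and handed in at about 50 s: both blue risers are on their lines, the panel lies across them within about 2 mm of the red mark, the low weight is at the nozzle end and the brass one at the other, and the bin (within camera accuracy) and the orange riser stayed put.

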